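# Clamp a glass blank in the turnbuckle clamp

### The arm

A 7-joint arm with a two-finger parallel gripper is mounted at the origin on the work surface. World frame = base frame: x ahead of the robot, y to its left, z up, the work surface at z = 0. Lengths are in mm, angles in rad, forces in N, time in s.
With the tool pointing down it reaches from about 425 to 925 mm from the base axis. Payload 6.8 kg.
Tool frame: the origin (TCP) lies at the very end of the fingers, on their centre line; the grasp point (between the pads) lies 19 mm behind it (ctrl.grasp_offset is the distance from the TCP to the grasp point, in mm); y points along the fingers, x is the direction in which the jaws open and shut, and the axes are right-handed (so a half turn about y gives the same grasp; the last joint's range is limited). The gripper opens to 85 mm and grips with 20 to 120 N. Pads are 22 mm wide; open, the fingers measure 114 mm over their backs; the gripper's body (76 mm by 85 mm) begins 54 mm behind the grasp point. The pads swing forward as they close: fully open they stand 13 mm farther back than shut.
Start: joints at [1.128, 0.477, 0.022, 1.555, -0.011, 1.109, -0.083], TCP at [221.801, -637.535, 231.308] pointing down, gripper open.
Joint ranges: [-2.96, 2.96], [-0.34, 2.1], [-1.41, 1.46], [0.24, 2.44], [-1.37, 4.51], [0.17, 1.92], [-2.96, 2.96]. Speed limits (rad/s): [2.39, 2.39, 3.14, 3.14, 3.14, 3.14, 3.14].

### API

Orientations are given as a unit quaternion [x, y, z, w].
In Python, from plant import ctrl gives the robot as it stands.
- The arm moves only by the shell command python3 -m handwheel 'ROWS' [OPENING] [FORCE]. ROWS is JSON, a list that holds one entry, the list of rows, each a list of 4 numbers: the shift along the tool's x, y, z in m, then the turn about the tool's y in rad. A call has exactly 8 rows; each row is the pose to reach, as a shift and turn from the pose measured when the call began, along the tool's axes at that moment; what a row does not reach only later rows make up. A row lasts 1/10 s, in which the tool goes at most 50 mm and 8.59 degrees, less where a joint would pass 70% of its speed; a pose out of reach is approached as far as the arm can. A call with a gripper value outside its range is refused whole. OPENING is the closure in counts, from 0 (fully open) to 255 (shut), set as the call begins (- or left out, the last holds). The fingers move at their own pace and stop on an object; FORCE is the grip in N (left out, the last holds). Time passes only in rows, so rows that repeat a pose let the fingers close, or fill a call up. It gives the time, the measured TCP pose, the force and the opening at its end, in the units of the state.
- ctrl.sense(): the state, without advancing time (a new reading comes with each control period).
- ctrl.read_camera(name): name is "side" or "top" or "wrist"; returns a dict with "img" (480x640x3 uint8, blue, green, red), "range_z" (480x640 float32, mm along the optical axis (not along the pixel's ray), 0 where there is no reading), "mtx" (3x3 intrinsics, pixels), "k1" (the pictures are not rectified: a ray, as slopes to the right and down, at radius r is drawn at 1 + k1 r^2 times it, then the intrinsics apply), "cam_to_world" (4x4, takes a point from camera to world coordinates). Camera axes: x right, y up, looking along -z (the intrinsics and any distortion apply to the point x, -y, -z); pixel columns grow to the right and rows downward; lengths in mm; the calibration is good to about 2 mm. A picture is of the moment at which its call begins.
- ctrl.close_job(): hands the job in, once; it reports no verdict.
Trained networks look in a picture, given as the dict that the camera call returned (one of the last four; its "shot" number tells which), for a name from the list of things; names that differ only in an ending like _2 or _b are one class to them, and where a whole thing is asked for, a point or a joint stands for the part that bears it (a point fixed in the world has none). Each returns a list of dicts, best first, with "conf" (0 to 1); they miss things now and then, are a little off and sometimes report something else, mostly with a low value. They report only what shows in the picture. A call takes as long as a camera call. They do not tell look-alikes from the thing itself.
- ctrl.masks_of(picture, query): "region" (480x640 bool, what is visible of it) and "box" ([left, top, right, bottom] in pixels, round what is visible of it).
- ctrl.tip_of(picture, query): "point" ([column, row] in pixels: a listed point, or the origin of a listed thing).
The state is a dict: "clock": time; "joint_positions": joint angles; "qvel": joint speeds; "effort": joint torques, N m; "tool_pos": TCP position; "tool_rot": TCP orientation; "ft_force": force on the tool from outside, world axes, zero at the start; "torque": the same for the moment, N m; "width": finger opening in mm.
Only numpy, scipy, OpenCV 4.12 (cv2) and the standard library are available. Lean on these libraries where they do the work, as an engineer would, in place of code of your own. Each camera call takes 0.05 s, during which the arm holds its last target. There are 200 camera calls.

### The job

Stand the amber glass blank upright on the round cork bed of the blue clamp, setting it down without dropping it. Then turn the clamp's turnbuckle by its red-tipped spokes, upper spokes away from the robot, until both rubber pads have drawn in and hold the blank snugly: turning becomes clearly stiffer, and you must stop soon after that, because overtightening chips the glass. Let go of everything, and leave the blue blank, the bowl, the reamer and the paddle where they are.

Things in the scene. Friction and masses are not known exactly. Their poses are not given: they have to be found in the camera images.
- clamp: Self-centring clamp fixed to the bench: blue base plate 235 (x) x 300 (y) x 10 mm; origin at the centre of its underside, on the table. Its x axis points away from the robot (give or take its yaw); the two jaws close along its y axis. The blank's bed lies 60 mm to -x of the origin, the turnbuckle 60 mm to +x. To turn it, push a spoke, lift out, go back and take the next one.
- bed (a point): Centre of the clamp's round cork bed (64 mm across), on its upper face, 12 mm above the table; axes as the clamp's. The jaws stand on its +y and -y sides, so fingers that set down the blank should close along the clamp's x. At the start each pad face is 31 to 42 mm from this point.
- turnbuckle_mid (a point): Middle of the brass turnbuckle (26 mm thick, 60 long), on its axis (clamp's y), 65 mm above the table; axes as the clamp's. Four 10 mm spokes, 90 deg apart, end in red balls 14 mm across, centred 46 mm from the axis. Shut fingertips 28 mm above this point, moved along the clamp's +x from behind a spoke leaning towards the robot, carry it from -45 to +45 deg from upright.
- turnbuckle (a joint): Turn, rad (0 to 6, starts at 0 to 0.7). At 0 a spoke points straight up; growing = tightening = upper spokes go to clamp +x. Each jaw moves in 4 mm per rad; it stays when let go. Turning takes 0.30 N m (friction) plus 0.008 N m per N on each pad. Snug: over 10 N on each pad, best 24 N (0.49 N m in all); over 40 N chips the glass. Pads take hold after 1.5 to 4.3 rad: only feeling tells when.
- jaw_left: Grey jaw on the clamp's +y side with a rubber-faced pad 34 x 28 mm, centred 34 mm above the table, on a set-screw foot. Its origin and axes coincide with the clamp's at turnbuckle 0 and move 4 mm per rad to -y. The foot was left 0 to 8 mm out, differing on each side and not measured, so contact must be felt; the sprung pad yields about 1 mm per 25 N.
- jaw_right: The like jaw on the clamp's -y side, moving to +y.
- amber_blank: The amber glass blank, 50 mm across, 50 mm tall; origin at the centre of its underside, z up.
- amber_blank_center (a point): Centre (25 mm above its underside) of the amber glass blank: an upright solid glass cylinder 50 mm across, 50 mm tall, about 0.25 kg, with orange bands; it stands on the table to the right of the clamp. Its z axis is its own axis.
- blue_blank_center (a point): Centre of the clear blank with blue bands, same size; leave it alone. The two blanks change places from start to start.
- glass_bowl: Clear glass bowl 100 mm across, 45 mm tall; origin under its centre. Leave alone.
- reamer: Reamer with a wooden handle lying flat, 200 mm long; origin under its middle. Leave alone.
- paddle: Graphite paddle with a wooden handle lying flat, 240 mm long; origin under its middle. Leave alone.
Things that resemble listed ones, but are neither listed nor needed, are in the scene too. What is meant by the amber_blank is not yellow, and is the larger of those in its own colour.

How it is judged (in metres and radians):
On the way, in this order (a step that is already met when the one before it is completed fails the run):
1. the amber blank stands free on the cork bed, let go, not yet clamped (horizontal distance between amber_blank_center and bed below 0.015 m and z of amber_blank_center in the frame of bed between 0.021 and 0.03 m and angle between amber_blank_center's own z axis and vertical below 0.12 rad and contact force between the fingers and amber_blank below 0.1 N and linear speed of amber_blank below 0.02 m/s and contact force between each of jaw_left, jaw_right and amber_blank below 3 N), for 0.2 s.
2. both pads hold the blank with more than 10 N each (contact force between each of jaw_left, jaw_right and amber_blank above 10 N), for 0.2 s.
At the end, for the whole second after the job is handed in: The amber blank stands upright (within 7 degrees) on the cork bed, its axis within 15 mm of the bed's centre, at rest, and each pad presses on it with more than 10 N (never more than 40 N); the turnbuckle is still (all of step 2 and horizontal distance between amber_blank_center and bed below 0.015 m and z of amber_blank_center in the frame of bed between 0.021 and 0.03 m and angle between amber_blank_center's own z axis and vertical below 0.12 rad and contact force between the fingers and amber_blank below 0.1 N and linear speed of amber_blank below 0.01 m/s and velocity of joint turnbuckle below 0.05 rad/s); the robot touches nothing.
It fails at once if a pad presses on the glass with more than 40 N (overtightened) (contact force between any of jaw_left, jaw_right and amber_blank above 40 N).
It fails at once if the blank is dropped onto the clamp (contact force between the fingers and amber_blank below 0.1 N and linear speed of amber_blank above 0.5 m/s).
It fails at once if another thing (blue blank, bowl, reamer, paddle) is moved by more than 30 mm (distance of any of blue_blank_center, glass_bowl, reamer, paddle from where it was at the start of the episode above 0.03 m).
It also fails if it takes over 72 s, if anything falls off the work surface, if the arm or the gripper's body presses on something with over 40 N, if the wrist force passes 120 N, or if a joint passes its speed limit or range.

## Working session

There is one attempt and no reset: what is moved stays moved. The work goes in short steps, Python scripts to look and compute and a shell command to move; the robot and the scene stay as the last step left them, time stands still between calls to the robot, and variables do not carry over. Pictures are saved under pics/ and viewed, about 8 in all and at most 12, crops included, and the job is handed in when it is done.

```bash
ls; mkdir -p pics
cat > h.py <<'E'
import numpy as np, cv2
from plant import ctrl
from scipy.spatial.transform import Rotation as R
def world(p,u,v,z=None,d=None):
    """pixel -> world; at plane z, or at depth d (mm along axis)"""
    K=p["mtx"];T=np.array(p["cam_to_world"])
    x=(u-K[0][2])/K[0][0];y=(v-K[1][2])/K[1][1]
    rd=np.hypot(x,y);r=rd
    for _ in range(10): r=rd/(1+p["k1"]*r*r)
    s=r/rd if rd>0 else 1
    ray=T[:3,:3]@np.array([x*s,-y*s,-1]);o=T[:3,3]
    if z is not None: d=(z-o[2])/ray[2]
    return o+d*ray
def cloud(p,m):
    vs,us=np.nonzero(m&(p["range_z"]>0))
    return np.array([world(p,u,v,d=p["range_z"][v,u]) for u,v in zip(us,vs)])
def totool(target):
    s=ctrl.sense();return R.from_quat(s["tool_rot"]).inv().apply(np.array(target)-s["tool_pos"])/1000
E
python3 - <<'E'
from h import *
s=ctrl.sense();print(s);print(R.from_quat(s["tool_rot"]).as_matrix().round(3))
for c in("top","side"):
    p=ctrl.read_camera(c);cv2.imwrite(f"pics/{c}0.png",p["img"])
    print(c,np.array(p["cam_to_world"])[:3].round(3).tolist())
    for q in("clamp","bed","turnbuckle_mid","amber_blank_center","blue_blank_center","glass_bowl","reamer","paddle"):
        print(q,[(round(d["conf"],2),np.round(d["point"]).tolist(),) for d in ctrl.tip_of(p,q)][:4])
E
```

```text
pics
{'clock': 0.0, 'joint_positions': array([ 1.12788363,  0.47780467,  0.02233269,  1.55648292, -0.01150523,
        1.10927748, -0.08312071]), 'qvel': array([-0.00162733, -0.00191359, -0.00100712,  0.00029436,  0.00035946,
        0.00252629,  0.00181426]), 'effort': array([-8.72091405e-04, -5.96447682e+01,  1.60785321e+00, -2.81191099e+01,
        1.26210760e-02,  9.39032121e-03, -1.76193583e-05]), 'tool_pos': array([ 221.59203547, -636.95228101,  230.30922445]), 'tool_rot': array([-0.57598408,  0.41025264, -0.40913915,  0.57666305]), 'ft_force': array([-0.05460569, -0.45620782, -0.68615064]), 'torque': array([ 0.05764188, -0.00087268, -0.00875485]), 'width': 85.16965827364216}
[[ 0.329 -0.001  0.944]
 [-0.944  0.002  0.329]
 [-0.002 -1.    -0.   ]]
top [[-0.01, 0.979, -0.204, 300.61], [-1.0, -0.01, -0.0, 52.215], [-0.002, 0.204, 0.979, 1268.89]]
clamp [(0.95, [275.0, 246.0])]
bed [(0.85, [280.0, 275.0])]
turnbuckle_mid [(0.84, [268.0, 216.0])]
amber_blank_center [(0.95, [498.0, 303.0]), (0.75, [447.0, 296.0]), (0.73, [466.0, 266.0])]
blue_blank_center [(0.6, [506.0, 228.0])]
glass_bowl [(0.59, [491.0, 174.0])]
reamer [(0.31, [268.0, 213.0])]
paddle [(0.6, [105.0, 232.0])]
side [[-0.998, 0.05, -0.038, 505.562], [-0.061, -0.658, 0.751, 1073.263], [0.012, 0.752, 0.66, 967.469]]
clamp [(0.72, [322.0, 288.0])]
bed [(0.98, [350.0, 284.0]), (0.65, [282.0, 436.0]), (0.2, [322.0, 290.0])]
turnbuckle_mid [(0.78, [295.0, 273.0])]
amber_blank_center [(0.92, [383.0, 164.0]), (0.75, [344.0, 176.0]), (0.7, [376.0, 186.0])]
blue_blank_center [(0.96, [323.0, 158.0])]
glass_bowl [(0.61, [274.0, 162.0]), (0.61, [377.0, 169.0])]
reamer [(0.57, [386.0, 409.0])]
paddle [(0.73, [282.0, 433.0])]
```

View pics/top0.png

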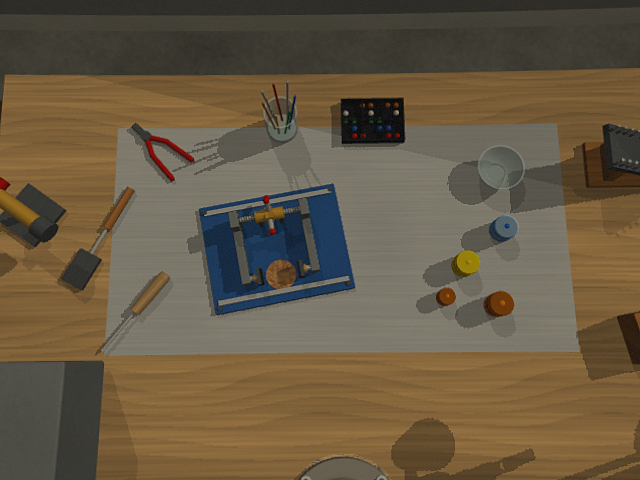

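Run:
```python
from h import *
p=ctrl.read_camera("top")
cv2.imwrite("pics/crop1.png",cv2.resize(p["img"][150:345,400:600],None,fx=3,fy=3,interpolation=cv2.INTER_CUBIC))
for u,v in((498,303),(447,296),(466,266)): print(u,v,world(p,u,v,z=25).round(1))
for d in ctrl.masks_of(p,"amber_blank")[:4]:
    print(d["conf"],d["box"],p["img"][d["region"]].mean(0).round()); c=cloud(p,d["region"]); print(len(c),np.percentile(c,[2,50,98],axis=0).round(0).tolist())
for q in("clamp","bed","turnbuckle_mid"):
    d=ctrl.tip_of(p,q)[0];print(q,world(p,*d["point"],z={"clamp":0,"bed":12,"turnbuckle_mid":65}[q]).round(1))
p=ctrl.read_camera("side")
cv2.imwrite("pics/side1.png",cv2.resize(p["img"][210:400,220:440],None,fx=3,fy=3,interpolation=cv2.INTER_CUBIC))
for q in("clamp","bed","turnbuckle_mid"):
    d=ctrl.tip_of(p,q)[0];print(q,world(p,*d["point"],z={"clamp":0,"bed":12,"turnbuckle_mid":65}[q]).round(1))
for u,v in((383,164),(344,176),(376,186)): print(u,v,world(p,u,v,z=25).round(1))
```

```text
498 303 [ 417.4 -328.2   25. ]
447 296 [ 432.5 -224.5   25. ]
466 266 [ 495.2 -267.7   25. ]
0.83 [437.0, 286.5, 454.3, 306.6] [12. 51. 98.]
279 [[416.0, -237.0, 4.0], [431.0, -219.0, 34.0], [448.0, -206.0, 39.0]]
0.74 [482.1, 287.9, 514.4, 315.8] [13. 51. 97.]
598 [[391.0, -347.0, 9.0], [415.0, -322.0, 48.0], [439.0, -305.0, 54.0]]
0.72 [449.5, 250.0, 479.4, 275.9] [ 13. 109. 129.]
605 [[477.0, -289.0, -0.0], [497.0, -261.0, 48.0], [523.0, -241.0, 53.0]]
0.24 [199.6, 184.2, 350.5, 317.0] [77. 61. 47.]
15021 [[421.0, -13.0, 4.0], [538.0, 134.0, 10.0], [662.0, 280.0, 81.0]]
clamp [539.  134.5   0. ]
bed [485.1 125.9  12. ]
turnbuckle_mid [595.2 145.   65. ]
clamp [549.6 129.5   0. ]
bed [484.6 124.6  12. ]
turnbuckle_mid [603.5 160.2  65. ]
383 164 [ 405.7 -321.4   25. ]
344 176 [ 509.8 -256.7   25. ]
376 186 [ 425.7 -218.8   25. ]
```

The top view shows three candidates for the amber blank: a large orange one at (498,303), a small orange one at (447,296) and a yellow one at (466,266). The description picks the larger orange at (498,303). The blue blank is at (506,228), the bowl at (500,168) and the clamp at (277,250). I'll check the choice in a close crop.

View pics/crop1.png

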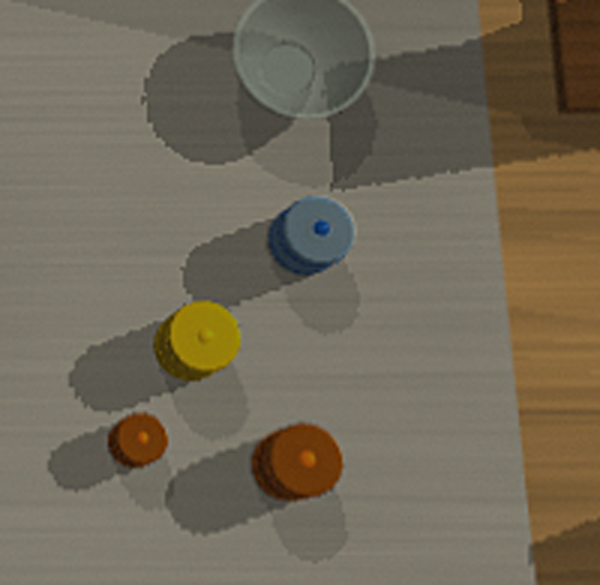

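View pics/side1.png

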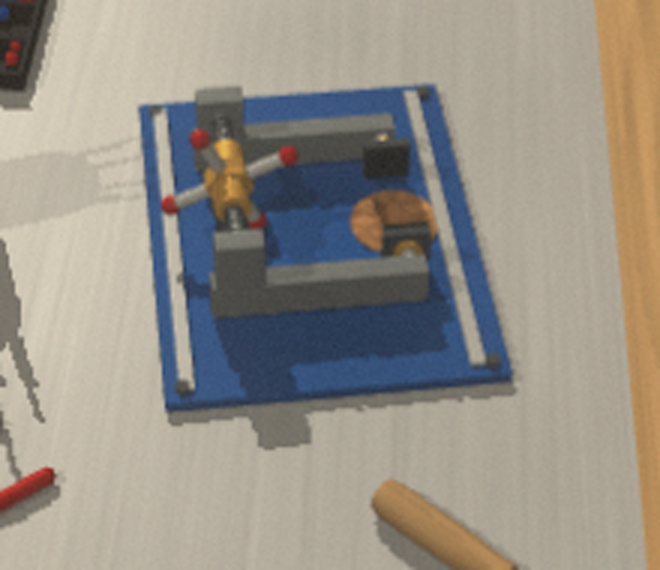

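Run:
```python
from h import *
p=ctrl.read_camera("top")
im=p["img"].astype(int);hsv=cv2.cvtColor(p["img"],cv2.COLOR_BGR2HSV)
# blank: top rim fit: points with z>45 in mask
ms=[d for d in ctrl.masks_of(p,"amber_blank") if d["box"][0]>475 and d["box"][0]<490]
if ms:
    c=cloud(p,ms[0]["region"]);t=c[c[:,2]>46];print("blank top",(t.min(0)+t.max(0))/2,t.mean(0),np.ptp(t,axis=0))
    m=ms[0]["region"].astype(np.uint8)
# base plate: blue pixels
m=((hsv[...,0]>95)&(hsv[...,0]<125)&(hsv[...,1]>120)); m[:, :190]=0;m[:,365:]=0;m[:170]=0;m[330:]=0
m=cv2.morphologyEx(m.astype(np.uint8),cv2.MORPH_CLOSE,np.ones((9,9)))
cs=max(cv2.findContours(m,0,2)[0],key=cv2.contourArea)[:,0]
w=np.array([world(p,u,v,z=10)[:2] for u,v in cs],np.float32)
r=cv2.minAreaRect(w);print("plate",r, cv2.boxPoints(r).round(1).tolist())
# cork
s=hsv[255:295,260:305];m=np.zeros(hsv.shape[:2],np.uint8);m[255:295,260:305]=((s[...,0]<20)&(s[...,1]>90))
cs=max(cv2.findContours(m,0,2)[0],key=cv2.contourArea)[:,0]
w=np.array([world(p,u,v,z=12)[:2] for u,v in cs],np.float32);print("cork",cv2.fitEllipse(w),cv2.minEnclosingCircle(w))
# red balls
red=((hsv[...,0]<8)|(hsv[...,0]>172))&(hsv[...,1]>150);red[:,:220]=0;red[:,330:]=0;red[:180]=0;red[250:]=0
n,l,st,ce=cv2.connectedComponentsWithStats(red.astype(np.uint8))
for i in range(1,n):
    if st[i,4]>8:
        c=cloud(p,l==i);print("red",ce[i],st[i,4],np.median(c,axis=0).round(1))
```

```text
blank top [ 415.40438755 -327.62199454   50.43391531] [ 415.07243263 -328.13145655   49.50427803] [48.72312179 47.77440144  8.83355753]
plate ((542.0634765625, 133.25119018554688), (233.69369506835938, 297.4004211425781), 10.425893783569336) [[400.20001220703125, 258.3999938964844], [454.1000061035156, -34.099998474121094], [683.9000244140625, 8.199999809265137], [630.0999755859375, 300.6000061035156]]
cork ((483.87872314453125, 122.24158477783203), (61.06913757324219, 61.52330017089844), 163.59605407714844) ((483.41619873046875, 122.3283920288086), 31.783803939819336)
red [265.88372093 198.93023256] 43 [621.3 148.1 109. ]
red [272.      231.34375] 32 [560.4 135.5  89.4]
```

The crop confirms the target: a large orange blank at top pixel (498,303), with the small orange and yellow look-alikes beside it. The side view shows the clamp with both pads open and the spokes at about -1.1 and +0.45 rad. Next I move above the blank.

```bash
python3 -m handwheel '[[[-0.029,0,0.036,-0.14],[-0.057,0,0.071,-0.28],[-0.086,0,0.107,-0.42],[-0.114,0,0.142,-0.567],[-0.143,0,0.178,-0.567],[-0.171,0,0.214,-0.567],[-0.2,0,0.25,-0.567],[-0.228,0,0.285,-0.567]]]' 0 40
python3 - <<'E'
from h import *
p=ctrl.read_camera("wrist");cv2.imwrite("pics/wrist1.png",p["img"])
s=ctrl.sense();print(s["tool_pos"],R.from_quat(s["tool_rot"]).as_matrix().round(3))
ds=ctrl.tip_of(p,"amber_blank_center");
for d in ds[:4]: print(d["conf"],d["point"],world(p,*d["point"],z=25).round(1))
for d in ctrl.masks_of(p,"amber_blank")[:3]:
    c=cloud(p,d["region"]);t=c[c[:,2]>45]
    if len(t): print(d["conf"],d["box"],(t.min(0)+t.max(0))/2,np.ptp(t,axis=0))
print(totool([415.4,-327.6,10]))
E
```

```text
clock: 2.25
tool_pos: [416.9, -326.9, 231.7]
tool_rot: [0.668, -0.232, 0.232, -0.668]
ft_force: [0.4, 0.0, -0.8]
width: 85.8
[ 421.98745226 -319.00292296  231.84139817] [[ 0.791  0.003  0.612]
 [-0.612  0.003  0.791]
 [ 0.    -1.     0.005]]
0.91 [264.6, 91.7] [ 432.1 -222.9   25. ]
0.81 [368.2, 75.9] [ 501.3 -263.2   25. ]
0.74 [330.5, 208.3] [ 415.  -325.6   25. ]
0.7 [336.9, 38.8, 408.6, 114.3] [ 500.75797584 -264.50574685   49.05853738] [48.79918126 48.54064218  7.7339564 ]
0.63 [302.8, 177.6, 370.7, 245.7] [ 416.04752787 -327.17403383   48.86168136] [49.40657762 48.509514    7.71747686]
[-0.00106255  0.2217194  -0.00367163]
```

```bash
python3 -m handwheel '[[[0,0.045,-0.001,0],[0,0.09,-0.002,0],[0,0.13,-0.002,0],[0,0.165,-0.002,0],[0,0.195,-0.002,0],[0,0.215,-0.002,0],[0,0.221,-0.002,0],[0,0.221,-0.002,0]]]' 0 40
python3 -c "
from h import *
s=ctrl.sense();print(s['clock'],s['tool_pos'],totool([415.8,-327.3,10]))"
```

```text
clock: 3.2
tool_pos: [416.4, -327.7, 10.2]
tool_rot: [-0.668, 0.231, -0.23, 0.669]
ft_force: [-0.6, 0.1, -0.4]
width: 85.8
3.2 [ 416.41625386 -327.65237624   10.19130737] [-0.00070239  0.00019173 -0.00010207]
```

```bash
python3 -m handwheel '[[[0,0,0,0],[0,0,0,0],[0,0,0,0],[0,0,0,0],[0,0,0,0],[0,0,0,0],[0,0,0,0],[0,0,0,0]]]' 255 40
python3 -m handwheel '[[[0,-0.02,0,0],[0,-0.045,0,0],[0,-0.08,0,0],[0,-0.115,0,0],[0,-0.15,0,0],[0,-0.17,0,0],[0,-0.18,0,0],[0,-0.18,0,0]]]'
python3 - <<'E'
from h import *
s=ctrl.sense();Q=R.from_quat(s["tool_rot"]);M=Q.as_matrix();print(s["clock"],s["width"],M.round(3))
a=np.arctan2(M[1,0],M[0,0]);print("tool x ang",a,"turn",-(0.182-a))
print(totool([483.7,122.2,s["tool_pos"][2]]))
# refine clamp geometry meanwhile
p=ctrl.read_camera("side")
ds=ctrl.tip_of(p,"bed");print([(d["conf"],world(p,*d["point"],z=12).round(1)) for d in ds[:2]])
E
```

```text
clock: 4.0
tool_pos: [416.7, -328.2, 11.5]
tool_rot: [0.669, -0.23, 0.231, -0.668]
ft_force: [-1.9, 1.1, 5.9]
width: 49.2
clock: 4.8
tool_pos: [416.9, -328.5, 192.7]
tool_rot: [0.669, -0.229, 0.232, -0.668]
ft_force: [0.4, 0.3, -2.1]
width: 49.0
4.8 49.031768285507 [[ 0.788  0.003  0.616]
 [-0.616 -0.002  0.788]
 [ 0.003 -1.    -0.   ]]
tool x ang -0.6640322202814747 turn -0.8460322202814747
[-0.22517686 -0.00078266  0.39605057]
[(0.64, array([484.2, 125.4,  12. ]))]
```

```bash
python3 -m handwheel '[[[-0.01,0,0.018,-0.05],[-0.025,0,0.044,-0.15],[-0.045,0,0.079,-0.28],[-0.065,0,0.114,-0.41],[-0.085,0,0.15,-0.54],[-0.105,0,0.185,-0.67],[-0.125,0,0.22,-0.78],[-0.145,0,0.255,-0.846]]]'
python3 - <<'E'
from h import *
s=ctrl.sense();M=R.from_quat(s["tool_rot"]).as_matrix();a=np.arctan2(M[1,0],M[0,0]);print(s["clock"],s["tool_pos"],s["width"],"turn",a-0.182,totool([483.7,122.2,192]))
E
```

```text
clock: 5.7
tool_pos: [457.6, -35.2, 189.3]
tool_rot: [-0.704, -0.065, 0.067, 0.704]
ft_force: [1.3, -0.2, -2.2]
width: 49.3
5.7 [457.55467861 -35.15641615 189.31335893] 49.31669080012183 turn 0.006027348762591589 [ 0.05508991 -0.00264033  0.14969959]
```

```bash
python3 -m handwheel '[[[0.014,0,0.038,0],[0.028,0,0.076,0],[0.04,0,0.11,0],[0.049,0,0.134,0],[0.053,0,0.146,0],[0.055,0,0.15,-0.006],[0.055,0,0.15,-0.006],[0.055,0,0.15,-0.006]]]'
python3 - <<'E'
from h import *
p=ctrl.read_camera("wrist");cv2.imwrite("pics/wrist2.png",p["img"])
s=ctrl.sense();M=R.from_quat(s["tool_rot"]).as_matrix();print(M.round(3));a=np.arctan2(M[1,0],M[0,0]);print(s["clock"],s["tool_pos"],s["width"],"turn",a-0.182,totool([483.7,122.2,192]))
for q in ("bed","turnbuckle_mid","clamp"):
  for d in ctrl.tip_of(p,q)[:2]: print(q,d["conf"],d["point"],world(p,*d["point"],z={"bed":12,"clamp":0}.get(q,65)).round(1))
p=ctrl.read_camera("side");cv2.imwrite("pics/side2.png",cv2.resize(p["img"][150:400,200:460],None,fx=2.3,fy=2.3))
hsv=cv2.cvtColor(p["img"],cv2.COLOR_BGR2HSV)
red=((hsv[...,0]<8)|(hsv[...,0]>172))&(hsv[...,1]>150);red[:,:260]=0;red[:,330:]=0;red[:240]=0;red[300:]=0
n,l,st,ce=cv2.connectedComponentsWithStats(red.astype(np.uint8))
ax=np.array([np.cos(.182),np.sin(.182)])
for i in range(1,n):
    if st[i,4]>5:
        c=np.median(cloud(p,l==i),axis=0);print("red",ce[i],st[i,4],c.round(1),"x'",(c[:2]-[601.5,144])@ax)
E
```

```text
clock: 6.5
tool_pos: [483.3, 120.7, 188.9]
tool_rot: [-0.704, -0.066, 0.069, 0.704]
ft_force: [1.2, -0.2, -2.7]
width: 49.2
[[ 0.982 -0.004 -0.191]
 [ 0.191 -0.     0.982]
 [-0.004 -1.     0.001]]
6.55 [483.37453658 120.68333937 189.02133823] 49.22940579738508 turn 0.009762208012830953 [ 0.00059746 -0.00298018  0.00142834]
turnbuckle_mid 0.9 [525.5, 229.9] [602.1 146.   65. ]
clamp 0.92 [412.9, 208.3] [541.9 135.5   0. ]
red [285.76190476 255.52380952] 21 [619.9 153.6 110.2] x' 19.79472047121368
red [315.66666667 261.04761905] 21 [558.7 142.6  88.9] x' -42.37183124897083
red [275.53846154 278.        ] 13 [642.4 158.2  48. ] x' 42.82644891560579
red [305.85714286 283.85714286] 7 [578.7 151.   26.4] x' -21.148488632218374
```

View pics/wrist2.png

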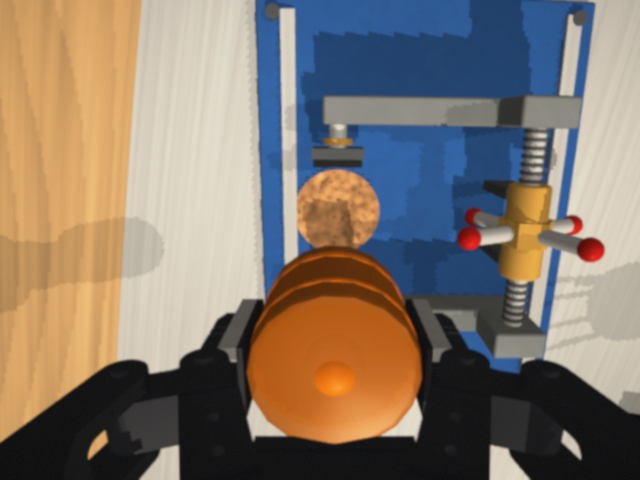

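The wrist view shows the blank upright between the fingers, with the cork bed at about (338,210) and both pads clear. The turnbuckle starts at about 0.45 rad. I descend.

```bash
python3 -m handwheel '[[[0,0.03,0.001,0.008],[0,0.07,0.001,0.008],[0,0.11,0.001,0.008],[0,0.14,0.001,0.008],[0,0.152,0.001,0.008],[0,0.158,0.001,0.008],[0,0.16,0.001,0.008],[0,0.16,0.001,0.008]]]'
python3 -c "
from h import *
s=ctrl.sense();print(s['clock'],s['tool_pos'],s['ft_force'],totool([483.7,122.2,23]))
p=ctrl.read_camera('side');cv2.imwrite('pics/side3.png',cv2.resize(p['img'][190:350,240:440],None,fx=3,fy=3))"
```

```text
clock: 7.55
tool_pos: [483.9, 122.9, 30.5]
tool_rot: [-0.704, -0.065, 0.065, 0.704]
ft_force: [-0.4, -0.6, -2.2]
width: 49.2
7.55 [483.88397632 122.89114769  30.45209559] [-0.43058998 -0.59730223 -2.23794863] [-0.00030128  0.00745166 -0.00065363]
```

```bash
python3 -m handwheel '[[[0,0.002,0,0],[0,0.004,0,0],[0,0.005,0,0],[0,0.006,0,0],[0,0.0065,0,0],[0,0.007,0,0],[0,0.007,0,0],[0,0.007,0,0]]]'
```

```text
clock: 8.4
tool_pos: [484.0, 122.9, 23.6]
tool_rot: [-0.704, -0.065, 0.065, 0.704]
ft_force: [0.3, -0.3, -2.2]
width: 49.4
```

View pics/side3.png

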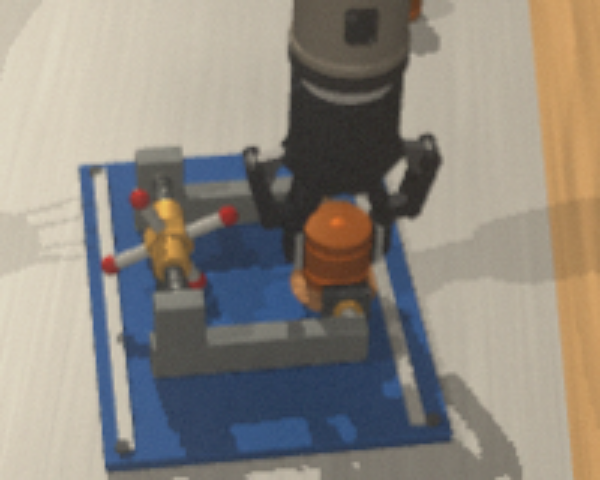

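The side view shows the blank between the pads just above the bed. There is no contact force yet, so I continue down slowly.

```bash
python3 -m handwheel '[[[0,0.0003,0,0],[0,0.0006,0,0],[0,0.0009,0,0],[0,0.0012,0,0],[0,0.0015,0,0],[0,0.0018,0,0],[0,0.002,0,0],[0,0.002,0,0]]]'
```

```text
clock: 9.2
tool_pos: [484.0, 122.9, 23.4]
tool_rot: [0.704, 0.065, -0.065, -0.704]
ft_force: [-6.5, -3.1, 22.9]
width: 49.3
```

```bash
python3 -m handwheel '[[[0,-0.001,0,0],[0,-0.001,0,0],[0,-0.001,0,0],[0,-0.001,0,0],[0,-0.001,0,0],[0,-0.001,0,0],[0,-0.001,0,0],[0,-0.001,0,0]]]' 20
python3 -m handwheel '[[[0,-0.005,0,0],[0,-0.015,0,0],[0,-0.035,0,0],[0,-0.07,0,0],[0,-0.11,0,0],[0,-0.14,0,0],[0,-0.15,0,0],[0,-0.15,0,0]]]'
python3 - <<'E'
from h import *
p=ctrl.read_camera("top")
cv2.imwrite("pics/top2.png",cv2.resize(p["img"][170:330,180:380],None,fx=3,fy=3))
for d in ctrl.tip_of(p,"amber_blank_center")[:4]: print(d["conf"],d["point"],world(p,*d["point"],z=37).round(1))
for d in ctrl.masks_of(p,"amber_blank")[:4]:
    c=cloud(p,d["region"]);
    if c[:,1].mean()>0:
        t=c[c[:,2]>58];print(d["conf"],(t.min(0)+t.max(0))/2,np.ptp(t,axis=0))
s=ctrl.sense();print(s["clock"],s["tool_pos"])
p=ctrl.read_camera("wrist")
cv2.imwrite("pics/wrist4.png",p["img"])
for d in ctrl.tip_of(p,"amber_blank_center")[:2]: print(d["conf"],d["point"],world(p,*d["point"],z=37).round(1))
E
```

```text
clock: 10.0
tool_pos: [484.0, 123.0, 24.3]
tool_rot: [0.704, 0.065, -0.065, -0.704]
ft_force: [-0.4, -0.4, 0.2]
width: 78.7
clock: 10.8
tool_pos: [484.9, 123.2, 176.1]
tool_rot: [0.704, 0.066, -0.064, -0.704]
ft_force: [0.4, -0.0, 0.0]
width: 78.9
0.77 [448.3, 293.2] [ 437.  -224.8   37. ]
0.75 [465.6, 266.2] [ 492.9 -263.7   37. ]
10.95 [483.03779027 122.50122091 173.07891632]
0.87 [331.9, 228.5] [481.2 121.9  37. ]
```

View pics/wrist4.png

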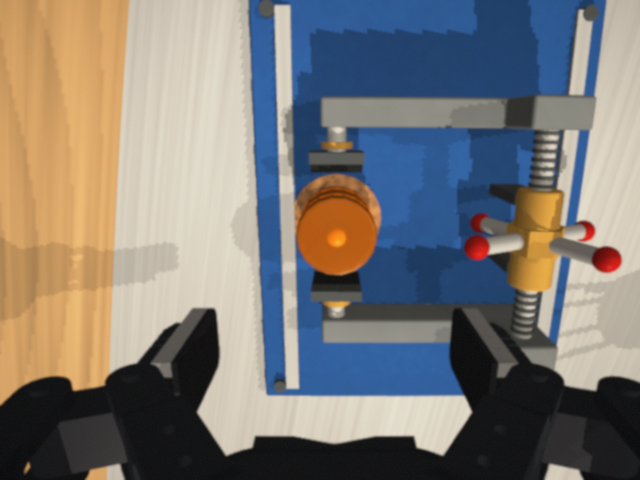

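The wrist view shows the blank upright on the bed at (337,233), with gaps to both pads at rows ~172 and ~272. From these I estimate the pad gaps, to predict where contact will come.

Run:
```python
from h import *
C=np.array([542.5,133.]);a=.182;Rm=np.array([[np.cos(a),np.sin(a)],[-np.sin(a),np.cos(a)]])
p=ctrl.read_camera("wrist")
m=np.zeros((480,640),bool);m[90:350,240:460]=1
vs,us=np.nonzero(m&(p["range_z"]>0));W=cloud(p,m);W[:,:2]=(W[:,:2]-C)@Rm.T
g=p["img"][vs,us].astype(int)
# pad: top face z 42..52, near x'=-60
k=(abs(W[:,0]+60)<15)&(W[:,2]>40)&(W[:,2]<54)
h,e=np.histogram(W[k][:,1],bins=np.arange(-60,61,2))
print([(int(b),int(n)) for b,n in zip(e,h) if n])
k=(abs(W[:,0]+60)<35)&(W[:,2]>58)&(W[:,2]<70);t=W[k];print("blank top x'y'",(t.min(0)+t.max(0))/2,np.ptp(t,axis=0))
k=(W[:,0]>-10)&(W[:,2]>40);t=W[(abs(W[:,0]+20)<10)&(W[:,2]>30)];h,e=np.histogram(t[:,1],bins=np.arange(-100,101,5));print([(int(b),int(n)) for b,n in zip(e,h) if n],t[:,2].max())
s=ctrl.sense();print(s["clock"],s["tool_pos"],s["torque"],s["ft_force"])
def tgt(xp,yp,z): return np.r_[C+Rm.T@np.array([xp,yp]),z]
print(totool(tgt(0,0,150)),tgt(0,0,150))
for v in (165,168,172,272,278): 
    w=world(p,336,v,z=48)[:2];print(v,Rm@(w-C))
```

```text
[(-60, 2), (-58, 1), (-56, 1), (-54, 40), (-52, 56), (-50, 19), (-48, 78), (-46, 121), (-44, 121), (-42, 157), (-40, 130), (-38, 122), (-36, 187), (20, 16), (22, 58), (24, 85), (38, 142), (40, 143), (42, 147), (44, 165), (46, 178), (48, 146), (50, 95), (52, 48), (54, 89), (56, 20), (58, 2)]
blank top x'y' [-59.39757663   0.91727323  61.06456113] [49.593251   48.56358421  6.08114022]
[(-85, 17), (-80, 172), (-75, 188), (-70, 191), (-65, 302), (-10, 5), (-5, 84), (0, 139), (5, 112), (10, 17), (65, 234), (70, 264), (75, 297), (80, 199)] 194.51398847015244
11.1 [483.12333493 122.78826103 173.00064568] [ 0.00879625 -0.01058652  0.03258027] [ 0.28001757 -0.09515777 -0.74635783]
[ 0.06030547  0.02283426 -0.00086279] [542.5 133.  150. ]
165 [-59.77894989  43.05318317]
168 [-59.77338662  41.23339631]
172 [-59.76593069  38.79745679]
272 [-59.56380751 -26.08725342]
278 [-59.55061096 -30.25429581]
```

Predicted contact is at about θ≈3.2, roughly 2.7 rad more from here. I shut the fingers and go behind the spoke nearest the robot.

```bash
python3 -m handwheel '[[[0.01,0,-0.001,0],[0.025,0,-0.001,0],[0.045,0,-0.001,0],[0.045,0.02,-0.001,0],[0.045,0.05,-0.001,0],[0.045,0.075,-0.001,0],[0.045,0.093,-0.001,0],[0.045,0.093,-0.001,0]]]' 255 60
cat >> h.py <<'E'
C=np.array([542.5,133.]);a=.182;Rm=np.array([[np.cos(a),np.sin(a)],[-np.sin(a),np.cos(a)]])
YA=np.array([-np.sin(a),np.cos(a),0])
def spokes():
    out=[]
    for cam in("side","top"):
        p=ctrl.read_camera(cam);hsv=cv2.cvtColor(p["img"],cv2.COLOR_BGR2HSV)
        red=(((hsv[...,0]<8)|(hsv[...,0]>172))&(hsv[...,1]>150)).astype(np.uint8)
        n,l,st,ce=cv2.connectedComponentsWithStats(red)
        for i in range(1,n):
            if 5<st[i,4]<120:
                c=cloud(p,l==i)
                if len(c)<4: continue
                c=np.median(c,axis=0);x,y=Rm@(c[:2]-C);x-=60
                if abs(y)<15 and 38<np.hypot(x,c[2]-65)<56: out.append(np.arctan2(x,c[2]-65))
    print("spokes",np.round(out,2),"theta mod pi/2",np.round(np.angle(np.exp(4j*np.array(out)).sum())/4,3))
def rep():
    s=ctrl.sense();M=R.from_quat(s["tool_rot"]).as_matrix();x,y=Rm@(s["tool_pos"][:2]-C)
    r=(s["tool_pos"]-np.r_[C+Rm.T@[60,0],65])/1000;F=s["ft_force"]
    print("t",s["clock"],"x'",round(x-60,1),"y'",round(y,1),"h",round(s["tool_pos"][2]-65,1),"yaw err",round(np.arctan2(M[1,0],M[0,0])-a,3),"F'",np.r_[Rm@F[:2],F[2]].round(1),"Mtcp",round(s["torque"]@YA,2),"Maxis",round((s["torque"]+np.cross(r,F))@YA,3))
E
python3 -c "
from h import *
rep();spokes()
p=ctrl.read_camera('side');cv2.imwrite('pics/side5.png',cv2.resize(p['img'][190:350,240:440],None,fx=3,fy=3))"
```

```text
clock: 11.9
tool_pos: [525.8, 129.4, 76.9]
tool_rot: [0.705, 0.062, -0.068, -0.704]
ft_force: [-0.2, 0.2, -0.5]
width: -0.1
t 11.9 x' -77.0 y' -0.5 h 11.9 yaw err 0.003 F' [-0.1  0.2 -0.5] Mtcp 0.06 Maxis 0.019
spokes [ 0.4  -1.08  1.91 -2.64] theta mod pi/2 0.434
```

View pics/side5.png

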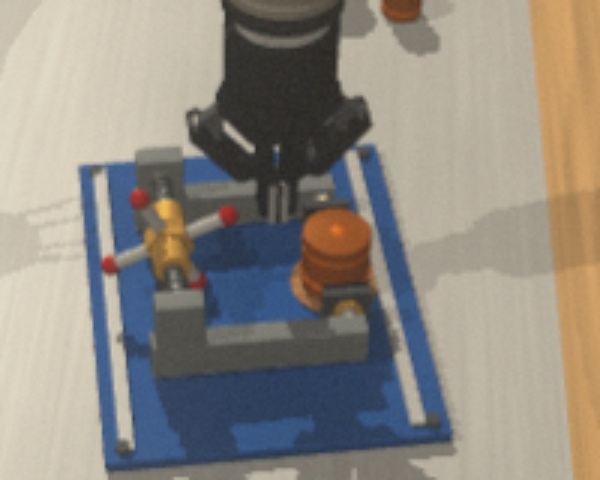

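The side view shows the shut fingertips behind the spoke leaning towards the robot, at (228,215), and the blank standing on the cork. I start the first push.

```bash
python3 -m handwheel '[[[0.01,-0.002,0,0],[0.02,-0.004,0,0],[0.028,-0.008,0,0],[0.036,-0.011,0,0],[0.043,-0.013,0,0],[0.049,-0.015,0,0],[0.054,-0.016,0,0],[0.058,-0.016,0,0]]]'
python3 -c "
from h import *
rep();spokes();rep()"
```

```text
clock: 12.85
tool_pos: [555.4, 135.4, 90.7]
tool_rot: [0.71, 0.044, -0.089, -0.697]
ft_force: [-85.2, -16.5, 54.1]
width: -0.2
t 12.85 x' -46.9 y' 0.1 h 25.7 yaw err 0.006 F' [-86.8  -0.8  54.1] Mtcp 19.82 Maxis 20.129
spokes [ 0.5  -0.93  2.03 -2.52] theta mod pi/2 0.555
t 12.95 x' -47.1 y' 0.1 h 25.7 yaw err 0.006 F' [-79.9  -0.5  48.6] Mtcp 18.28 Maxis 18.514
```

The spoke is being pushed almost radially because the tip rose too early. I back off, go lower and push flat.

```bash
python3 -m handwheel '[[[-0.008,0,0,0],[-0.016,0,0,0],[-0.024,0,0,0],[-0.03,0.004,0,0],[-0.03,0.01,0,0],[-0.03,0.016,0,0],[-0.03,0.018,0,0],[-0.03,0.018,0,0]]]'
python3 -c "
from h import *
rep();spokes();s=ctrl.sense();print(R.from_quat(s['tool_rot']).as_matrix().round(3),s['torque'])"
```

```text
clock: 13.75
tool_pos: [524.7, 129.4, 74.1]
tool_rot: [0.71, 0.044, -0.089, -0.697]
ft_force: [-0.9, 0.9, -1.1]
width: -0.3
t 13.75 x' -78.2 y' -0.4 h 9.1 yaw err 0.006 F' [-0.7  1.  -1.1] Mtcp -0.11 Maxis -0.202
spokes [ 0.51 -0.97  2.05 -2.53] theta mod pi/2 0.551
[[ 0.98  -0.061 -0.188]
 [ 0.187 -0.023  0.982]
 [-0.065 -0.998 -0.011]] [ 0.0461583  -0.03144876 -0.01617932]
```

```bash
python3 -m handwheel '[[[0.008,-0.0005,0,0],[0.014,-0.001,0,0],[0.018,-0.001,0,0],[0.021,-0.0015,0,0],[0.024,-0.0015,0,0],[0.027,-0.002,0,0],[0.03,-0.002,0,0],[0.033,-0.002,0,0]]]'
python3 -c "
from h import *
rep();spokes();s=ctrl.sense();print(R.from_quat(s['tool_rot']).as_matrix().round(3))"
```

```text
clock: 14.65
tool_pos: [543.0, 132.8, 72.7]
tool_rot: [0.712, 0.035, -0.1, -0.694]
ft_force: [-44.1, -7.9, 30.9]
width: 0.0
t 14.65 x' -59.5 y' -0.2 h 7.7 yaw err 0.008 F' [-44.8   0.2  30.9] Mtcp 9.6 Maxis 11.096
spokes [ 0.49 -0.97  2.01 -2.55] theta mod pi/2 0.53
[[ 0.977 -0.09  -0.191]
 [ 0.188 -0.035  0.981]
 [-0.095 -0.995 -0.017]]
```

The force line passes through the axis: with the finger held level, ball friction locks the turn at this steep angle. The finger has to follow the ball's arc, rising as it goes.

```bash
python3 -m handwheel '[[[0.0036,-0.0044,0,0],[0.0072,-0.0087,0,0],[0.0104,-0.0125,0,0],[0.0136,-0.0154,0,0],[0.0173,-0.0182,0,0],[0.0211,-0.0206,0,0],[0.025,-0.0225,0,0],[0.0289,-0.0238,0,0]]]'
python3 -c "
from h import *
rep();spokes();s=ctrl.sense();print(R.from_quat(s['tool_rot']).as_matrix().round(3))"
```

```text
clock: 15.55
tool_pos: [558.6, 136.0, 93.9]
tool_rot: [0.715, 0.024, -0.112, -0.689]
ft_force: [-49.1, -13.4, 55.8]
width: -0.3
t 15.55 x' -43.6 y' 0.0 h 28.9 yaw err 0.01 F' [-50.8  -4.3  55.8] Mtcp 11.26 Maxis 12.227
spokes [-0.53  0.91 -2.08  2.5 ] theta mod pi/2 -0.587
[[ 0.974 -0.115 -0.193]
 [ 0.189 -0.047  0.981]
 [-0.122 -0.992 -0.024]]
```

```bash
python3 -m handwheel '[[[0.0037,-0.003,0,0],[0.0075,-0.0049,0,0],[0.0113,-0.0064,0,0],[0.0142,-0.0078,0,0],[0.0171,-0.0086,0,0],[0.02,-0.0095,0,0],[0.023,-0.0099,0,0],[0.025,-0.0101,0,0]]]'
python3 -c "
from h import *
rep();spokes();s=ctrl.sense();print(R.from_quat(s['tool_rot']).as_matrix().round(3),s['effort'])
p=ctrl.read_camera('side');cv2.imwrite('pics/side6.png',cv2.resize(p['img'][190:350,240:440],None,fx=3,fy=3))"
```

```text
clock: 16.45
tool_pos: [586.5, 141.9, 105.3]
tool_rot: [0.715, 0.026, -0.11, -0.69]
ft_force: [-5.4, -2.1, 14.2]
width: 0.2
t 16.45 x' -15.1 y' 0.8 h 40.3 yaw err 0.009 F' [-5.7 -1.1 14.2] Mtcp 1.46 Maxis 1.443
spokes [ 0.1  -1.41  1.56 -1.42] theta mod pi/2 0.101
[[ 0.975 -0.114 -0.193]
 [ 0.189 -0.047  0.981]
 [-0.121 -0.992 -0.025]] [ 1.71485916e-01 -5.42761409e+01 -6.56063318e+00 -2.24900991e+01
  6.03489932e-01 -1.35958526e+00  6.54606425e-03]
```

View pics/side6.png

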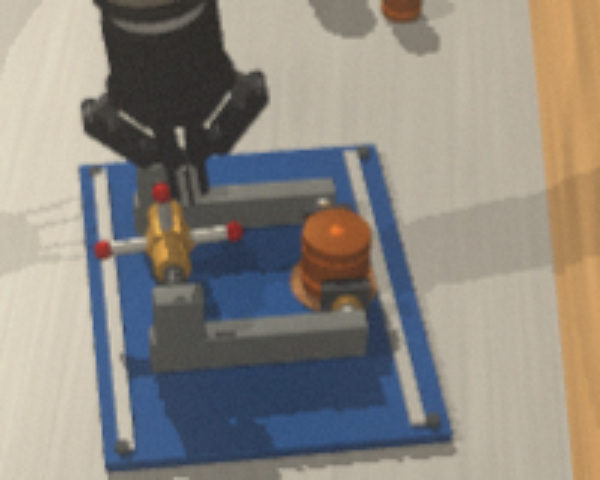

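The side view shows the pushed spoke upright (θ≈1.67) and the finger just behind it. The torque estimate is about 0.33 N m, which matches free turning. I carry on along the arc.

```bash
python3 -m handwheel '[[[0.0032,0.0016,0,0],[0.0074,0.0031,0,0],[0.0116,0.0046,0,0],[0.0159,0.0061,0,0],[0.0191,0.0077,0,0],[0.0223,0.0094,0,0],[0.0254,0.01,0,0],[0.0275,0.0108,0,0]]]'
python3 -c "
from h import *
rep();spokes();s=ctrl.sense();print(R.from_quat(s['tool_rot']).as_matrix().round(3))"
```

```text
clock: 17.4
tool_pos: [610.2, 146.7, 90.0]
tool_rot: [0.715, 0.025, -0.111, -0.689]
ft_force: [-6.4, -0.7, 5.3]
width: -0.0
t 17.4 x' 9.1 y' 1.3 h 25.0 yaw err 0.01 F' [-6.4  0.5  5.3] Mtcp 1.33 Maxis 1.12
spokes [ 0.66 -0.81  2.21 -2.34 -0.78 -2.31] theta mod pi/2 0.751
[[ 0.974 -0.118 -0.193]
 [ 0.189 -0.048  0.981]
 [-0.125 -0.992 -0.025]]
```

```bash
python3 -m handwheel '[[[0.0012,0.001,0,0],[0.0024,0.002,0,0],[0.0036,0.003,0,0],[0.0048,0.0042,0,0],[0.006,0.0054,0,0],[0.007,0.0065,0,0],[0.008,0.0075,0,0],[0.009,0.0085,0,0]]]'
python3 -c "
from h import *
rep();spokes()"
```

```text
clock: 18.3
tool_pos: [618.2, 148.3, 81.8]
tool_rot: [0.715, 0.025, -0.111, -0.689]
ft_force: [-4.3, -1.6, 10.7]
width: 0.7
t 18.3 x' 17.2 y' 1.4 h 16.8 yaw err 0.01 F' [-4.5 -0.8 10.7] Mtcp 1.13 Maxis 0.868
spokes [-0.45  1.01 -1.95  2.58 -0.45 -1.92] theta mod pi/2 -0.458
```

```bash
python3 -m handwheel '[[[-0.0019,-0.0149,0,0],[-0.0044,-0.0347,0,0],[-0.0069,-0.0546,0,0],[-0.0267,-0.052,0,0],[-0.0515,-0.0489,0,0],[-0.0733,-0.0462,0,0],[-0.0733,-0.0462,0,0],[-0.0733,-0.0462,0,0]]]'
python3 - <<'E'
from h import *
rep();spokes()
p=ctrl.read_camera("wrist");cv2.imwrite("pics/wrist7.png",p["img"])
m=np.ones((480,640),bool);m[:, :]=1
W=cloud(p,m);W[:,:2]=(W[:,:2]-C)@Rm.T
k=(abs(W[:,0]+60)<15)&(W[:,2]>40)&(W[:,2]<54);h,e=np.histogram(W[k][:,1],bins=np.arange(-60,61,1))
print([(int(b),int(n)) for b,n in zip(e,h) if n])
k=(abs(W[:,0]+60)<35)&(abs(W[:,1])<30)&(W[:,2]>58)&(W[:,2]<70);t=W[k];print("blank",(t.min(0)+t.max(0))/2,np.ptp(t,axis=0)) if len(t) else 0
print(R.from_quat(ctrl.sense()["tool_rot"]).as_matrix().round(3))
E
```

```text
clock: 19.2
tool_pos: [553.0, 136.8, 137.6]
tool_rot: [0.715, 0.025, -0.111, -0.689]
ft_force: [0.0, 0.4, -0.5]
width: -0.1
t 19.2 x' -48.9 y' 1.9 h 72.6 yaw err 0.009 F' [ 0.1  0.4 -0.5] Mtcp -0.11 Maxis -0.126
spokes [-0.42  1.   -1.95  2.59] theta mod pi/2 -0.482
[(-60, 50), (-59, 54), (-58, 49), (-57, 57), (-56, 56), (-55, 99), (-54, 17), (-52, 1), (-51, 2), (-50, 1), (-49, 1), (-47, 2), (-45, 22), (-44, 34), (-43, 28), (-42, 27), (-41, 8), (-39, 37), (-38, 78), (-37, 67), (-36, 76), (-35, 77), (-34, 69), (-33, 71), (-32, 108), (-31, 75), (-30, 46), (-29, 34), (-28, 25), (-27, 50), (20, 4), (21, 27), (22, 40), (23, 41), (24, 56), (25, 92), (26, 1), (29, 38), (30, 91), (31, 88), (32, 96), (33, 94), (34, 69), (35, 95), (36, 94), (37, 88), (38, 95), (39, 92), (40, 95), (41, 148), (42, 2), (43, 18), (44, 46), (45, 43), (46, 48), (47, 38), (48, 1), (50, 2), (51, 3), (52, 1), (54, 1), (55, 1), (56, 14), (57, 75), (58, 66), (59, 73)]
blank [-58.92743505   1.18683776  61.43976635] [49.10056695 49.08645726  6.85139267]
[[ 0.974 -0.117 -0.193]
 [ 0.188 -0.048  0.981]
 [-0.124 -0.992 -0.025]]
```

View pics/wrist7.png

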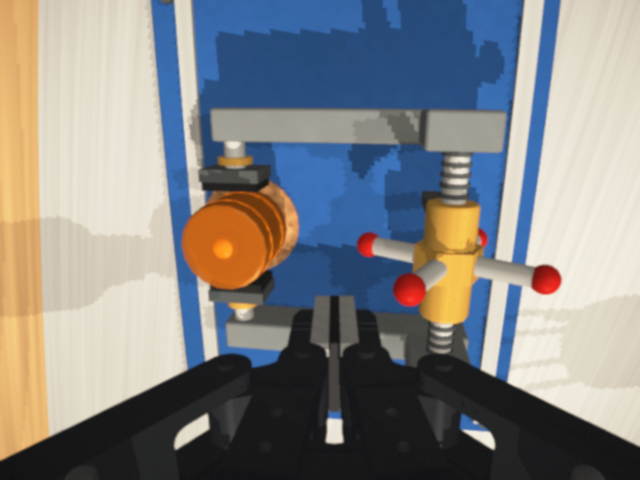

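The wrist view shows the pads at (235,178) and (240,290), each about 3 mm from the blank. Contact should come at θ≈3.4, with the turnbuckle now at about 2.67. I go down behind the spoke now at -0.47 rad.

```bash
python3 -m handwheel '[[[0.001,0.008,-0.001,0],[0.0025,0.02,-0.0015,0],[0.0038,0.03,-0.0015,0],[0.0048,0.038,-0.0015,0],[0.0051,0.041,-0.0015,0],[0.0053,0.042,-0.0015,0],[0.0053,0.042,-0.0015,0],[0.0053,0.042,-0.0015,0]]]'
python3 -c "
from h import *
rep()"
```

```text
clock: 20.15
tool_pos: [554.3, 134.7, 95.1]
tool_rot: [0.715, 0.025, -0.111, -0.69]
ft_force: [0.1, 0.4, 0.5]
width: -0.2
t 20.15 x' -48.1 y' -0.4 h 30.1 yaw err 0.009 F' [0.2 0.3 0.5] Mtcp -0.2 Maxis -0.176
```

```bash
python3 -m handwheel '[[[0.0069,-0.0009,0,0],[0.0099,-0.0013,0,0],[0.0118,-0.0025,0,0],[0.0136,-0.0037,0,0],[0.0155,-0.005,0,0],[0.0179,-0.0058,0,0],[0.0203,-0.0066,0,0],[0.0232,-0.0075,0,0]]]'
python3 -c "
from h import *
rep();spokes();s=ctrl.sense();print(R.from_quat(s['tool_rot']).as_matrix().round(3))"
```

```text
clock: 20.95
tool_pos: [575.8, 139.0, 101.1]
tool_rot: [0.716, 0.024, -0.112, -0.689]
ft_force: [-10.2, -3.3, 14.3]
width: -0.2
t 20.95 x' -26.1 y' -0.1 h 36.1 yaw err 0.009 F' [-10.7  -1.4  14.3] Mtcp 2.18 Maxis 2.172
spokes [-0.11  1.36 -1.61 -1.58] theta mod pi/2 -0.091
[[ 0.974 -0.119 -0.193]
 [ 0.188 -0.049  0.981]
 [-0.127 -0.992 -0.026]]
```

```bash
cat >> h.py <<'E'
def tq(phi):
    s=ctrl.sense();F=-np.r_[Rm@s["ft_force"][:2],s["ft_force"][2]]/1000;x,h=46*np.sin(phi)-7,46*np.cos(phi)
    print("tau",round(h*F[0]-x*F[2],3))
E
python3 -m handwheel '[[[0.0012,0,0,0],[0.0024,0,0,0],[0.0036,0,0,0],[0.0048,0,0,0],[0.006,0,0,0],[0.007,0,0,0],[0.0081,0,0,0],[0.0092,0,0,0]]]'
python3 -c "
from h import *
rep();tq(.08);spokes();tq(.1)"
```

```text
clock: 21.85
tool_pos: [584.6, 140.9, 100.8]
tool_rot: [0.716, 0.023, -0.113, -0.689]
ft_force: [-7.1, -1.5, 8.2]
width: -0.2
t 21.85 x' -17.2 y' 0.2 h 35.8 yaw err 0.009 F' [-7.2 -0.2  8.2] Mtcp 1.47 Maxis 1.354
tau 0.303
spokes [ 0.07 -1.42  1.56 -1.4 ] theta mod pi/2 0.096
tau 0.25
```

```bash
python3 -m handwheel '[[[0.0008,0.0001,0,0],[0.0016,0.0002,0,0],[0.0024,0.0003,0,0],[0.003,0.0004,0,0],[0.0038,0.0004,0,0],[0.0045,0.0004,0,0],[0.0051,0.0004,0,0],[0.0058,0.0004,0,0]]]'
python3 -c "
from h import *
rep();tq(.2);spokes();tq(.22)"
```

```text
clock: 22.75
tool_pos: [589.6, 142.0, 100.7]
tool_rot: [0.716, 0.023, -0.113, -0.688]
ft_force: [-5.6, -0.7, 8.4]
width: 0.1
t 22.75 x' -12.0 y' 0.3 h 35.7 yaw err 0.009 F' [-5.7  0.3  8.4] Mtcp 1.35 Maxis 1.248
tau 0.273
spokes [ 0.18 -1.31  1.67 -1.3 ] theta mod pi/2 0.205
tau 0.293
```

```bash
python3 -m handwheel '[[[0.0006,0.0001,0,0],[0.0012,0.0002,0,0],[0.0018,0.0003,0,0],[0.0024,0.0005,0,0],[0.003,0.0006,0,0],[0.0036,0.0007,0,0],[0.0042,0.0008,0,0],[0.0048,0.001,0,0]]]'
python3 -c "
from h import *
rep();tq(.3);spokes();tq(.31)"
```

```text
clock: 23.65
tool_pos: [593.8, 142.8, 99.8]
tool_rot: [0.716, 0.022, -0.114, -0.688]
ft_force: [-6.1, -2.1, 7.3]
width: -0.0
t 23.65 x' -7.8 y' 0.4 h 34.8 yaw err 0.009 F' [-6.4 -1.   7.3] Mtcp 1.19 Maxis 1.023
tau 0.329
spokes [ 0.27 -1.2   1.78 -1.23] theta mod pi/2 0.299
tau 0.309
```

```bash
python3 -m handwheel '[[[0.0005,0.0001,0,0],[0.001,0.0002,0,0],[0.0016,0.0003,0,0],[0.0021,0.0005,0,0],[0.0026,0.0006,0,0],[0.0031,0.0007,0,0],[0.0037,0.0009,0,0],[0.0042,0.001,0,0]]]'
python3 -c "
from h import *
rep();tq(.39);spokes();tq(.39)"
```

```text
clock: 24.55
tool_pos: [597.3, 143.5, 99.0]
tool_rot: [0.717, 0.022, -0.114, -0.688]
ft_force: [-6.3, -2.3, 8.6]
width: 0.2
t 24.55 x' -4.2 y' 0.4 h 34.0 yaw err 0.009 F' [-6.6 -1.1  8.6] Mtcp 1.32 Maxis 1.132
tau 0.372
spokes [ 0.32 -1.12  1.88 -1.13] theta mod pi/2 0.379
tau 0.345
```

```bash
python3 -m handwheel '[[[0.0005,0.0001,0,0],[0.001,0.0003,0,0],[0.0015,0.0004,0,0],[0.002,0.0006,0,0],[0.0025,0.0007,0,0],[0.003,0.0009,0,0],[0.0035,0.001,0,0],[0.004,0.0012,0,0]]]'
python3 -c "
from h import *
rep();tq(.46);spokes();tq(.46);rep();tq(.46)"
```

```text
clock: 25.45
tool_pos: [600.5, 144.1, 98.2]
tool_rot: [0.717, 0.021, -0.115, -0.687]
ft_force: [-6.8, -2.7, 9.8]
width: 0.3
t 25.45 x' -0.9 y' 0.4 h 33.2 yaw err 0.009 F' [-7.2 -1.4  9.8] Mtcp 1.41 Maxis 1.179
tau 0.426
spokes [ 0.41 -1.05  1.94 -1.06] theta mod pi/2 0.454
tau 0.392
t 25.55 x' -0.8 y' 0.4 h 33.2 yaw err 0.009 F' [-6.7 -0.6  8.5] Mtcp 1.34 Maxis 1.127
tau 0.392
```

```bash
python3 -m handwheel '[[[0.0004,0.0001,0,0],[0.0008,0.0003,0,0],[0.0012,0.0004,0,0],[0.0016,0.0005,0,0],[0.002,0.0007,0,0],[0.0024,0.0008,0,0],[0.0028,0.0009,0,0],[0.0031,0.001,0,0]]]'
python3 -c "
from h import *
rep();tq(.52);spokes();tq(.52)"
```

```text
clock: 26.35
tool_pos: [602.6, 144.5, 97.6]
tool_rot: [0.717, 0.02, -0.115, -0.687]
ft_force: [-7.9, -3.0, 9.4]
width: 0.1
t 26.35 x' 1.2 y' 0.4 h 32.6 yaw err 0.009 F' [-8.3 -1.5  9.4] Mtcp 1.56 Maxis 1.276
tau 0.481
spokes [ 0.45 -1.02  1.93 -1.01] theta mod pi/2 0.482
tau 0.414
```

Turning has stiffened steadily, from 0.30 to about 0.48 N m, or roughly 20 N per pad. One last very small push, about 0.03 rad.

```bash
python3 -m handwheel '[[[0.0003,0.0001,0,0],[0.0006,0.0002,0,0],[0.0009,0.0003,0,0],[0.0012,0.0004,0,0],[0.0015,0.0005,0,0],[0.0018,0.0006,0,0],[0.002,0.0007,0,0],[0.0022,0.0008,0,0]]]'
python3 -c "
from h import *
rep();tq(.51);spokes();tq(.52);rep()"
```

```text
clock: 27.25
tool_pos: [603.9, 144.7, 97.1]
tool_rot: [0.717, 0.02, -0.116, -0.687]
ft_force: [-8.4, -2.3, 8.7]
width: -0.1
t 27.25 x' 2.5 y' 0.4 h 32.1 yaw err 0.009 F' [-8.7 -0.7  8.7] Mtcp 1.57 Maxis 1.267
tau 0.484
spokes [ 0.48 -1.01  1.99 -1.02] theta mod pi/2 0.502
tau 0.41
t 27.35 x' 2.5 y' 0.4 h 32.1 yaw err 0.009 F' [-7.1 -0.6  8.1] Mtcp 1.56 Maxis 1.313
```

```bash
python3 -m handwheel '[[[-0.003,0.0004,0,0],[-0.006,0.0005,0,0],[-0.0075,-0.01,0,0],[-0.009,-0.024,0,0],[-0.0135,-0.059,0,0],[-0.0195,-0.1,0,0],[-0.022,-0.118,0,0],[-0.022,-0.118,0,0]]]'
python3 - <<'E'
from h import *
rep();spokes()
p=ctrl.read_camera("side");cv2.imwrite("pics/side9.png",cv2.resize(p["img"][190:350,240:440],None,fx=3,fy=3))
p=ctrl.read_camera("wrist")
W=cloud(p,np.ones((480,640),bool));W[:,:2]=(W[:,:2]-C)@Rm.T
k=(abs(W[:,0]+60)<35)&(abs(W[:,1])<30)&(W[:,2]>58)&(W[:,2]<70);t=W[k];print("blank",(t.min(0)+t.max(0))/2,np.ptp(t,axis=0)) if len(t) else 0
k=(abs(W[:,0]+60)<15)&(W[:,2]>40)&(W[:,2]<54);h,e=np.histogram(W[k][:,1],bins=np.arange(-50,51,1));print([(int(b),int(n)) for b,n in zip(e,h) if n>5])
E
```

```text
clock: 28.15
tool_pos: [600.3, 148.7, 222.0]
tool_rot: [0.717, 0.023, -0.113, -0.688]
ft_force: [0.4, 1.2, 0.4]
width: 0.3
t 28.15 x' -0.4 y' 4.9 h 157.0 yaw err 0.009 F' [0.6 1.1 0.4] Mtcp -0.13 Maxis -0.034
spokes [ 0.48 -0.98  2.   -1.  ] theta mod pi/2 0.52
blank [-58.82921314   1.94033532  61.33867352] [49.14703189 49.13063879  6.63129102]
[(-50, 9), (-41, 6), (-40, 22), (-39, 20), (-38, 14), (-36, 11), (-35, 46), (-34, 43), (-33, 45), (-32, 42), (-31, 41), (-30, 42), (-29, 58), (-28, 39), (-27, 22), (-26, 16), (-25, 11), (-24, 22), (22, 15), (23, 22), (24, 22), (25, 21), (26, 49), (27, 49), (28, 52), (29, 51), (30, 47), (31, 44), (32, 51), (33, 52), (34, 49), (35, 53), (36, 50), (37, 49), (38, 82), (40, 19), (41, 25), (42, 30), (43, 21)]
```

View pics/side9.png

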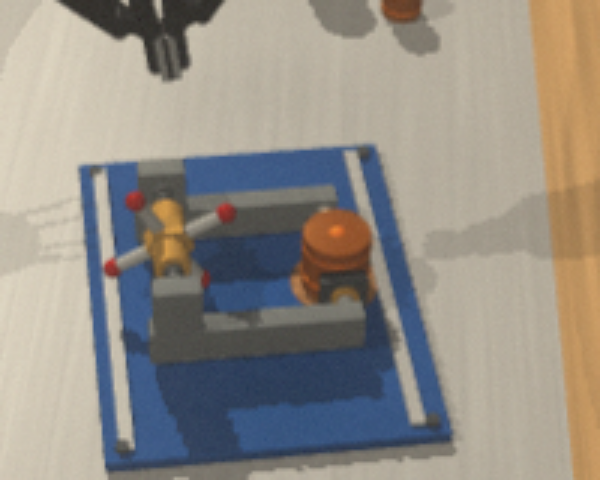

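```bash
python3 -c "
from h import *
s=ctrl.sense();print(s['clock'],abs(s['qvel']).max(),s['ft_force']);ctrl.close_job()"
```

```text
28.35 0.010278730115163757 [ 0.47232737 -0.36676987  0.06467588]
the job is handed in; nothing more can be done
```

I stood the amber blank on the cork bed, tightened the clamp until both pads gripped it, and handed the job in at 28.35 s. The hand-in gives no verdict.

**Placing:** I lowered the blank until I felt it touch the bed (about 25 N), then let go. At the last look its top was level and its axis was about 2 mm from the bed centre. I judge it upright from that, because tilt was not measured directly.

**Tightening:** I turned the turnbuckle from about 0.45 to about 3.65 rad. The turning torque was about 0.30 N m while free and rose steadily from about 3.45 rad to 0.48 N m, where I stopped. That suggests roughly 20–23 N on each pad.

**Last checks:**
- The spokes stayed where I left them, and both pads sit against the glass.
- The fingertips were about 155 mm above the turnbuckle axis, and the force on the arm was near zero.
- I never moved near the blue blank, bowl, reamer or paddle, but did not measure them again at the end.

**What went wrong or disagreed:**
- **Jammed pushes:** The first pushes jammed against a spoke that was too flat, with force up to about 100 N (the limit is 120 N). This left the tool tilted about 7°. I fixed it by following the arc of the ball.
- **Pad force:** Force readings taken with the arm stopped came out lower (0.41 N m). Pad travel in the pictures suggested about 12–20 N, less than the torque did but still above 10 N.

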